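# Close a picture-frame corner in the lever press

## Task

Close the frame corner in the lever press: on the key console press the round key, then the long bar key, then the square key, each on its own held fully down for a moment and then let spring up. Then flip the safety catch fully over to its side, take the lever by its handle, pull it all the way forward to its stop and keep holding it there: the program finishes while the robot's fingers still hold the lever pulled. Leave the paints, brush, bottle, cup and tin where they are.

Things in the scene. Friction and masses are not known exactly. Their poses are not given: they have to be found in the camera images.
- press: The frame-corner press: grey steel deck 210 x 200 mm, 30 mm thick, on the table, with a lever on top, a safety catch just in front of the lever, and behind them a gantry (180 mm high, its front 142 mm behind the lever pivot, the crossbeam 200 mm long) over two wooden mouldings. Fixed to the table. Origin on the table right below the lever's pivot; -x points to the front of the press (roughly to the robot), +y to its left, z up.
- lever_pivot (a point): Centre of the lever's hinge, 65 mm above the table. The hinge axis is the press's y axis.
- lever_grip (a point): Middle of the lever's handle: a black round bar 22 mm in diameter and 90 mm long, lying along the press's y axis, on a 14 mm steel shaft. 165 mm from the pivot. At rest the lever leans back: the handle is 64 mm behind (+x of) the pivot and 217 mm above the table.
- lever (a joint): Angle of the lever, rad. 0 = at rest, leaning 0.4 rad back; it grows as the handle is pulled forward (to the press's -x) and ends at its stop at 0.9 (leaning 0.5 rad forward, handle 79 mm in front of the pivot and 210 mm above the table). A spring draws it back: 2.3 N at the handle at the start of the pull, about 8.5 N at the stop; it returns by itself when let go. While the catch stands up, the lever stops against it after about 0.15 rad.
- catch_knob (a point): Centre of the ball (22 mm diameter) at the top of the safety catch: an upright aluminium paddle, 18 mm wide, 8 mm thick, with a nose 37 mm long towards the lever shaft; it stands free on both sides. The knob is 77 mm from the catch's hinge, 142 mm above the table when the catch is up, and moves with the catch.
- catch_hinge (a point): Hinge of the safety catch, 65 mm above the table, 32 mm in front of the lever pivot. The hinge axis is the press's x axis.
- catch (a joint): Angle of the safety catch, rad. 0 = upright, barring the lever; it grows as the catch is tipped sideways to the press's right (-y) and ends at its stop at 1.5, lying flat, 35 mm above the deck (its knob 70 mm above the table). Moves stiffly (about 1 N at the knob) and stays where it is left.
- console: Black key console, 85 x 175 mm, 20 mm thick, lying to the left (+y) of the press, fixed. Origin at its underside, on the table; x and y along its short and long sides. Three spring keys stand on it in a row along its y, 53 mm apart, in an order that changes from run to run.
- key_round_top (a point): Middle of the top face of the round (28 mm across) grey key, 42 mm above the table when up; goes down with the key.
- key_round (a joint): How far that key is pressed, m: 0 = up, 0.006 = fully down (takes 5 N, springs up by itself).
- key_bar_top (a point): Middle of the top face of the long bar (52 mm along the console's x, 14 mm along its y) grey key, 42 mm above the table when up; goes down with the key.
- key_bar (a joint): How far that key is pressed, m: 0 = up, 0.006 = fully down (takes 5 N, springs up by itself).
- key_square_top (a point): Middle of the top face of the square (26 by 26 mm) grey key, 42 mm above the table when up; goes down with the key.
- key_square (a joint): How far that key is pressed, m: 0 = up, 0.006 = fully down (takes 5 N, springs up by itself).
- solvent_tin: Bystander, loose: yellow tin, 72 mm diameter, 172 mm high, right of the press. Origin at its underside.
- squeeze_bottle: Bystander, loose: white bottle, 44 mm diameter, 120 mm high, behind the console. Origin at its underside.
- cup: Bystander, loose: clear cup, 72 mm diameter, 85 mm high, behind the console. Origin at its underside.
- paint_tube: Bystander, loose: white and blue paint tube lying down, 101 x 28 x 16 mm, in front of the press. Origin at its underside.
- paint_jar: Bystander, loose: green paint jar, 58 mm diameter, 64 mm high, right of the press. Origin at its underside.
- brush: Bystander, loose: paintbrush lying on the table, 200 mm long, in front of the console. Origin at its underside.

How it is judged:
On the way, in this order (a step that is already met when the one before it is completed fails the run):
1. the round key is down, the other two are up (value of joint key_round above 0.004 m and value of joint each of key_bar, key_square below 0.0015 m), for 0.1 s.
2. the long bar key is down, the other two are up (value of joint key_bar above 0.004 m and value of joint each of key_round, key_square below 0.0015 m), for 0.1 s.
3. the square key is down, the other two are up (value of joint key_square above 0.004 m and value of joint each of key_round, key_bar below 0.0015 m), for 0.1 s.
4. the safety catch is flipped over to its side (value of joint catch above 1.25 rad), for 0.1 s.
5. the lever is pulled forward to its stop by the fingers (value of joint lever above 0.8 rad and value of joint catch above 1.25 rad and contact force between the fingers and lever above 2 N), for 0.3 s.
At the end, for the whole second after the job is handed in: The lever is held by the fingers (contact force above 2 N) at more than 0.8 of its 0.9 rad, without moving (below 0.1 rad/s); the catch lies over its side (above 1.25 of 1.5 rad); all three keys are up (pressed less than 1.5 mm) (all of step 5 and velocity of joint lever between -0.1 and 0.1 rad/s and value of joint each of key_round, key_bar, key_square below 0.0015 m); the arm keeps its last pose, push and grip.
It fails at once if a bystander is pushed more than 30 mm away (distance of any of solvent_tin, squeeze_bottle, cup, paint_tube, paint_jar, brush from where it was at the start of the episode above 0.03 m).
It also fails if it takes over 72 s, if anything falls off the work surface, if the arm or the gripper's body presses on something with over 40 N, if the wrist force passes 120 N, or if a joint passes its speed limit or range.

## Robot

A 7-joint arm with a two-finger parallel gripper is mounted at the origin on the work surface. World frame = base frame: x ahead of the robot, y to its left, z up, the work surface at z = 0. Lengths are in m, angles in rad, forces in N, time in s.
With the tool pointing down it reaches from about 0.35 to 0.9 m from the base axis. Payload 8.1 kg.
Tool frame: the origin (TCP) lies at the centre of the arm's flange, where the gripper is bolted on; the fingertips stand 178 mm ahead of it and the grasp point (between the pads) lies 159 mm ahead of it; z points along the fingers, y is the line along which they close (so a half turn about z gives the same grasp; the last joint's range is limited). The gripper opens to 92 mm and grips with 3 to 60 N. Pads are 19 mm wide; open, the fingers measure 130 mm over their backs; the gripper's body (75 mm by 190 mm) begins 47 mm behind the grasp point.
Start: joints at [-1.215, 0.434, 0.025, 1.573, -0.012, 1.134, -0.075], TCP at [0.277, 0.56, 0.405] pointing down, gripper open.
Joint ranges: [-2.62, 2.62], [-0.44, 2.09], [-1.27, 1.32], [0.08, 2.57], [-1.32, 4.46], [0.12, 2], [-2.74, 2.74]. Speed limits (rad/s): [2.22, 2.22, 3.01, 3.01, 3.14, 3.14, 3.14].

## Interface

Orientations are given as a rotation vector (axis times angle).
In Python, from cell import arm gives the robot as it stands. The module is installed in compiled form; this text tells all that it offers.
- The arm moves only by the shell command python3 -m inch 'ROWS' [FORCE]. ROWS is text: rows parted by semicolons, each of 5 numbers parted by spaces: the shift along the tool's x, y, z in m, then the turn about the tool's z in rad, then the finger opening in m, from 0 to 0.0918. In form: x y z roll fingers; .... A call has 1 to 5 rows; each row is the pose to reach, as a shift and turn from the pose commanded when the call began, along the tool's axes at that moment; what a row does not reach only later rows make up. A row lasts 1/10 s, in which the tool goes at most 50 mm and 8.59 degrees, less where a joint would pass 70% of its speed; a pose out of reach is approached as far as the arm can. A call with a gripper value outside its range is refused whole. The fingers move at their own pace and stop on an object; FORCE is the grip in N (left out, the last holds). Time passes only in rows, so rows that repeat a pose let the fingers close. It gives the time, the measured TCP pose, the force, the opening and the grip force at its end, in the units of the state.
- arm.observe(): the state, without advancing time (a new reading comes with each control period).
- arm.get_image(name): name is "scene" or "top" or "wrist"; returns the picture (384x512x3 uint8, red, green, blue); there is no depth.
- arm.get_calibration(name): a dict with "intrinsics" (3x3 intrinsics, pixels), "distortion" ([k1, k2, p1, p2, k3] as OpenCV has them; the pictures are not rectified), "pose" (4x4, takes a point from camera to world coordinates). Camera axes: x right, y up, looking along -z (the intrinsics and any distortion apply to the point x, -y, -z); pixel columns grow to the right and rows downward; lengths in m; the calibration is good to about 2 mm. A picture is of the moment at which its call begins: read the wrist's pose just before it. get_calibration takes no time and is no camera call; for the wrist camera it gives the pose at the moment of the call.
- arm.sign_off(): hands the job in; it is judged then, once.
Trained networks look in the newest picture that a camera, given by its name, has taken for a name from the list of things; names that differ only in an ending like _2 or _b are one class to them, and where a whole thing is asked for, a point or a joint stands for the part that bears it (a point fixed in the world has none). Each returns a list of dicts, best first, with "conf" (0 to 1); they miss things now and then, are a little off and sometimes report something else, mostly with a low value. They report only what shows in the picture. A call takes as long as a camera call.
- arm.look_for(camera, query): "point" ([row, column] in pixels, amid what is visible of it).
- arm.silhouettes(camera, query): "region" (384x512 bool, what is visible of it) and "point" ([row, column] in pixels, amid what is visible of it).
- arm.place_of(camera, query): "point" ([row, column] in pixels: a listed point, or the origin of a listed thing).
The state is a dict: "clock": time; "joints": joint angles; "dq": joint speeds; "joint_efforts": joint torques, N m; "position": TCP position; "ee_rot": TCP orientation; "force": force on the tool from outside, world axes, zero at the start; "ft_torque": the same for the moment, N m; "width": opening from 0.0 (shut) to 1.0 (fully open); "gripper_force": force on a finger pad.
Only numpy, scipy, OpenCV 4.12 (cv2) and the standard library are available. Lean on these libraries where they do the work, as an engineer would, in place of code of your own. Each camera call takes 0.05 s, during which the arm holds its last target. There are 200 camera calls.

## Working session

There is one attempt and no reset: what is moved stays moved. The work goes in short steps, Python scripts to look and compute and a shell command to move; the robot and the scene stay as the last step left them, time stands still between calls to the robot, and variables do not carry over. Pictures are saved under pics/ and viewed, at most 10 in all, crops included, and the job is handed in when it is done.

```bash
mkdir -p pics; cat > h.py <<'E'
import numpy as np, cv2
from cell import arm
from scipy.spatial.transform import Rotation as R
def ray(cam,rc):
    c=arm.get_calibration(cam); T=np.array(c["pose"])
    p=cv2.undistortPoints(np.array([[[rc[1],rc[0]]]],float),np.array(c["intrinsics"]),np.array(c["distortion"]))[0,0]
    return T[:3,3],T[:3,:3]@np.array([p[0],-p[1],-1.])
def atz(cam,rc,z):
    o,d=ray(cam,rc); return o+d*(z-o[2])/d[2]
def tri(a,b):
    A=np.zeros((3,3));B=np.zeros(3)
    for o,d in (a,b):
        d=d/np.linalg.norm(d);P=np.eye(3)-np.outer(d,d);A+=P;B+=P@o
    return np.linalg.solve(A,B)
def snap(cam,f):
    cv2.imwrite("pics/"+f,arm.get_image(cam)[:,:,::-1])
E
python3 - <<'E'
from h import *
np.set_printoptions(precision=3,suppress=True)
snap("scene","s0.png");snap("top","t0.png")
s=arm.observe();print(s)
Z=dict(key_round_top=.042,key_bar_top=.042,key_square_top=.042,console=0,press=0,lever_pivot=.065,lever_grip=.217,catch_knob=.142,catch_hinge=.065)
for n,z in Z.items():
    for cam in ("top","scene"):
        for d in arm.place_of(cam,n)[:2]: print(n,cam,round(d["conf"],2),np.round(d["point"]),atz(cam,d["point"],z))
E
```

```text
{'clock': 0.1, 'joints': array([-1.215,  0.435,  0.025,  1.574, -0.012,  1.134, -0.075]), 'dq': array([-0.002, -0.001,  0.   , -0.001,  0.001, -0.   ,  0.   ]), 'joint_efforts': array([  0.004, -66.914,   0.988, -31.514,  -0.061,   0.037,   0.   ]), 'position': array([0.277, 0.56 , 0.404]), 'ee_rot': array([-0.714, -3.059,  0.002]), 'force': array([-0.091,  0.613,  1.079]), 'ft_torque': array([-0.005, -0.034, -0.045]), 'gripper_force': 0.0, 'width': 0.9977055469399313}
key_round_top top 0.44 [214. 175.] [0.518 0.179 0.042]
key_round_top scene 0.5 [172. 287.] [0.524 0.186 0.042]
key_round_top scene 0.24 [222. 195.] [ 0.415 -0.133  0.042]
key_bar_top top 0.44 [218. 193.] [0.51  0.134 0.042]
key_bar_top scene 0.43 [182. 271.] [0.508 0.121 0.042]
key_square_top top 0.45 [218. 215.] [0.51  0.082 0.042]
key_square_top scene 0.43 [194. 267.] [0.523 0.07  0.042]
console top 0.61 [218. 196.] [0.517 0.134 0.   ]
console top 0.47 [217. 215.] [0.521 0.085 0.   ]
console scene 0.58 [191. 275.] [0.518 0.13  0.   ]
press top 0.8 [202. 287.] [ 0.561 -0.097  0.   ]
press scene 0.65 [248. 244.] [ 0.563 -0.107  0.   ]
press scene 0.58 [322. 207.] [ 0.614 -0.339  0.   ]
lever_pivot top 0.8 [198. 290.] [ 0.555 -0.1    0.065]
lever_pivot scene 0.59 [233. 247.] [ 0.57  -0.102  0.065]
lever_grip top 0.94 [147. 295.] [ 0.633 -0.1    0.217]
lever_grip scene 0.89 [202. 263.] [ 0.62  -0.104  0.217]
catch_knob top 0.78 [203. 293.] [ 0.526 -0.102  0.142]
catch_knob scene 0.78 [207. 232.] [ 0.526 -0.104  0.142]
catch_hinge top 0.91 [211. 292.] [ 0.523 -0.105  0.065]
catch_hinge scene 0.84 [224. 234.] [ 0.524 -0.095  0.065]
catch_hinge scene 0.73 [219. 194.] [ 0.421 -0.14   0.065]
```

```bash
python3 - <<'E'
import cv2,numpy as np
a=cv2.imread("pics/s0.png");b=cv2.imread("pics/t0.png")
cv2.imwrite("pics/s0c.png",cv2.resize(a[120:320,120:380],None,fx=3,fy=3,interpolation=cv2.INTER_CUBIC))
cv2.imwrite("pics/t0c.png",cv2.resize(b[120:310,130:390],None,fx=3,fy=3,interpolation=cv2.INTER_CUBIC))
E
```

```text
(no output)
```

View pics/s0c.png

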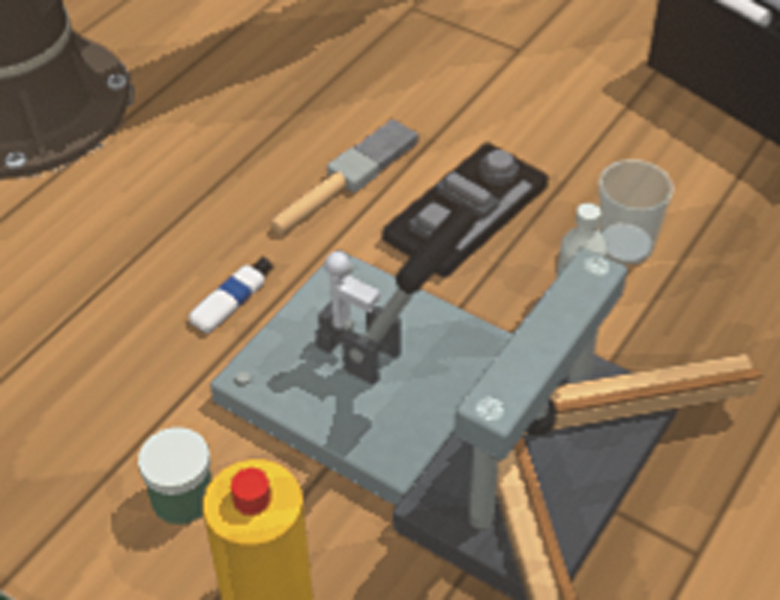

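View pics/t0c.png

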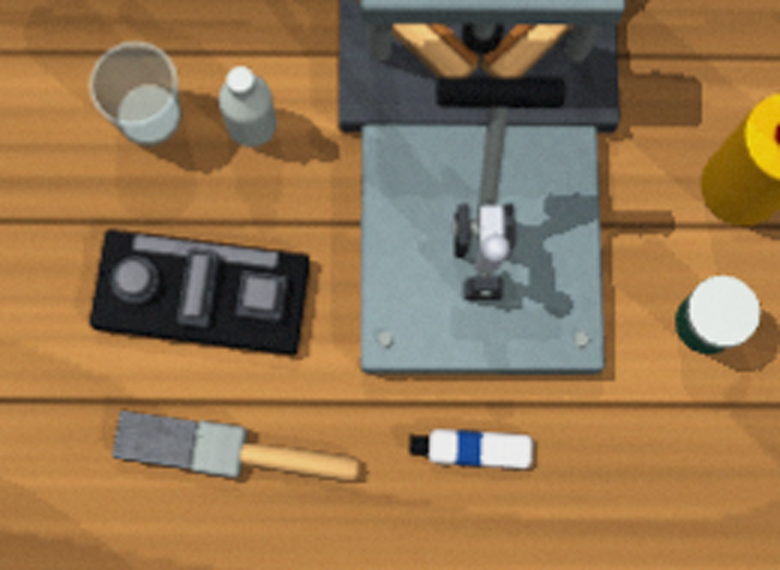

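The pictures show the key order, left to right: round (crop pixel 133,278), bar (196,287), square (262,294). The press is almost aligned with the world axes, the knob is at crop pixel (495,248), and the tin and jar are to its right.

```bash
python3 - <<'E'
from h import *
np.set_printoptions(precision=3,suppress=True)
for n,(x,y) in dict(r=(133,278),b=(196,287),s=(262,294)).items(): print(n,atz("top",(120+y/3,130+x/3),.042))
for n,(x,y) in dict(r=(498,162),b=(467,187),s=(433,217)).items(): print(n,"sc",atz("scene",(120+y/3,120+x/3),.042))
for n,z in (("solvent_tin",0),("paint_jar",0),("squeeze_bottle",0)):
    for cam in ("top","scene"):
        for d in arm.place_of(cam,n)[:1]: print(n,cam,round(d["conf"],2),atz(cam,d["point"],z))
E
python3 -m inch '0 0 0 -0.15 0; 0 0 0 -0.3 0; 0 0 0 -0.45 0;0 0 0 -0.455 0' 20
```

```text
r [0.522 0.182 0.042]
b [0.515 0.13  0.042]
s [0.509 0.076 0.042]
r sc [0.527 0.177 0.042]
b sc [0.52  0.127 0.042]
s sc [0.514 0.072 0.042]
solvent_tin top 0.73 [ 0.619 -0.325  0.   ]
solvent_tin scene 0.93 [ 0.613 -0.337  0.   ]
paint_jar top 0.95 [ 0.497 -0.293  0.   ]
paint_jar scene 0.85 [ 0.498 -0.292  0.   ]
squeeze_bottle top 0.54 [0.669 0.093 0.   ]
squeeze_bottle scene 0.7 [0.52  0.125 0.   ]
clock: 1.7
position: [0.277, 0.5603, 0.4047]
ee_rot: [-0.002, -3.141, -0.0]
force: [0.2, 1.0, 0.2]
width: 0.701
gripper_force: 0.0
```

```bash
python3 -m inch '-0.025 -0.038 0 0 0; -0.05 -0.076 0 0 0; -0.075 -0.114 0 0 0;-0.1 -0.152 0 0 0;-0.125 -0.19 0 0 0' && python3 -m inch '-0.025 -0.038 0 0 0; -0.05 -0.076 0 0 0; -0.075 -0.114 0 0 0;-0.1 -0.152 0 0 0;-0.122 -0.19 0 0 0' && python3 -m inch '0 0 0.04 0 0;0 0 0.08 0 0;0 0 0.12 0 0;0 0 0.155 0 0;0 0 0.162 0 0'
```

```text
clock: 2.2
position: [0.4019, 0.3682, 0.405]
ee_rot: [0.014, 3.141, 0.001]
force: [1.7, 0.4, -0.2]
width: 0.268
gripper_force: 0.0
clock: 2.7
position: [0.5233, 0.1776, 0.405]
ee_rot: [0.014, 3.141, 0.001]
force: [0.5, -0.1, -0.2]
width: 0.003
gripper_force: 0.0
clock: 3.2
position: [0.521, 0.1788, 0.2394]
ee_rot: [-0.012, -3.136, 0.004]
force: [-0.5, 0.3, 1.2]
width: 0.003
gripper_force: 0.0
```

```bash
python3 - <<'E'
from h import *
np.set_printoptions(precision=3,suppress=True)
print(arm.observe()["position"])
snap("wrist","w1.png")
for n in ("key_round_top","key_bar_top","key_square_top"):
    for cam in ("wrist","top"):
        for d in arm.place_of(cam,n)[:2]: print(n,cam,round(d["conf"],2),np.round(d["point"]),atz(cam,d["point"],.042))
E
```

```text
[0.521 0.179 0.239]
key_round_top wrist 0.6 [238. 262.] [0.527 0.183 0.042]
key_round_top top 0.44 [214. 175.] [0.518 0.179 0.042]
key_bar_top wrist 0.72 [228. 175.] [0.522 0.132 0.042]
key_bar_top top 0.44 [218. 193.] [0.51  0.134 0.042]
key_square_top top 0.45 [218. 215.] [0.51  0.082 0.042]
```

View pics/w1.png

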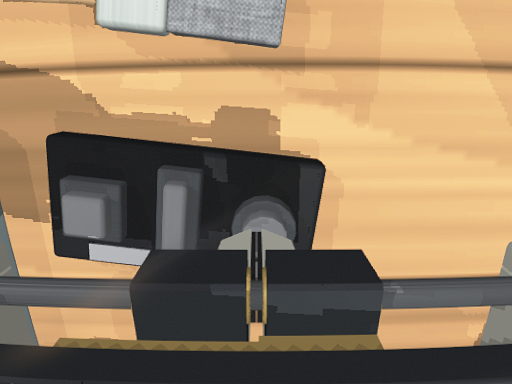

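The fingers are centred over the round key (pixel 262,220).

```bash
python3 -m inch '0 0 0.015 0 0;0 0 0.02 0 0;0 0 0.026 0 0;0 0 0.028 0 0;0 0 0.028 0 0'
```

```text
clock: 4.05
position: [0.5225, 0.1795, 0.2151]
ee_rot: [0.006, 3.141, 0.0]
force: [-1.3, 0.4, 4.0]
width: 0.01
gripper_force: 2.2
```

```bash
python3 -m inch '0 0 0.002 0 0;0 0 0.003 0 0;0 0 0.003 0 0;0 0 0.003 0 0' && python3 -m inch '0 0 -0.04 0 0;0.003 -0.03 -0.04 0 0;0.006 -0.0515 -0.04 0 0;0.006 -0.0515 -0.03 0 0;0.006 -0.0515 -0.02 0 0' && python3 -m inch '0 0 0.01 0 0;0 0 0.018 0 0;0 0 0.02 0 0;0 0 0.02 0 0;0 0 0.02 0 0'
```

```text
clock: 4.45
position: [0.5225, 0.1794, 0.2139]
ee_rot: [0.006, 3.14, 0.001]
force: [-7.7, -2.5, 25.4]
width: 0.005
gripper_force: 12.9
clock: 4.95
position: [0.5163, 0.1277, 0.2317]
ee_rot: [0.008, 3.141, 0.001]
force: [0.4, 0.6, -0.1]
width: 0.003
gripper_force: 0.0
clock: 5.45
position: [0.5161, 0.1288, 0.2136]
ee_rot: [0.004, 3.141, 0.001]
force: [-10.6, -3.1, 39.4]
width: 0.005
gripper_force: 19.4
```

```bash
python3 -m inch '0 0 -0.04 0 0;0.003 -0.03 -0.04 0 0;0.005 -0.053 -0.04 0 0;0.005 -0.053 -0.03 0 0;0.005 -0.053 -0.02 0 0' && python3 -m inch '0 0 0.01 0 0;0 0 0.017 0 0;0 0 0.019 0 0;0 0 0.019 0 0;0 0 0.019 0 0' && python3 -m inch '0 0 -0.04 0 0;0 0 -0.08 0 0;0 0 -0.12 0 0;0 -0.02 -0.12 0 0;0 -0.02 -0.12 0 0'
python3 - <<'E'
from h import *
np.set_printoptions(precision=3,suppress=True)
print(arm.observe()["position"])
for n,z in dict(lever_grip=.217,catch_knob=.142,lever_pivot=.065).items():
    r={}
    for cam in ("wrist","top","scene"):
        for d in arm.place_of(cam,n)[:1]: r[cam]=ray(cam,d["point"]);print(n,cam,round(d["conf"],2),atz(cam,d["point"],z))
    if "top" in r and "scene" in r: print("tri",tri(r["top"],r["scene"]))
E
```

```text
clock: 5.95
position: [0.511, 0.0753, 0.2308]
ee_rot: [-0.006, -3.142, -0.001]
force: [-1.0, -0.0, -0.7]
width: 0.005
gripper_force: 0.0
clock: 6.45
position: [0.5108, 0.0762, 0.2138]
ee_rot: [-0.004, -3.142, -0.001]
force: [-8.1, 0.0, 29.5]
width: 0.002
gripper_force: 14.5
clock: 6.95
position: [0.5112, 0.0537, 0.3333]
ee_rot: [0.008, 3.14, -0.001]
force: [-0.5, -0.7, -0.3]
width: 0.005
gripper_force: 0.0
[0.511 0.054 0.333]
lever_grip top 0.94 [ 0.633 -0.1    0.217]
lever_grip scene 0.89 [ 0.62  -0.104  0.217]
tri [ 0.626 -0.103  0.222]
catch_knob top 0.78 [ 0.526 -0.102  0.142]
catch_knob scene 0.78 [ 0.526 -0.104  0.142]
tri [ 0.525 -0.102  0.14 ]
lever_pivot top 0.8 [ 0.555 -0.1    0.065]
lever_pivot scene 0.59 [ 0.57  -0.102  0.065]
tri [ 0.561 -0.098  0.054]
```

```bash
python3 -m inch '-0.006 -0.04 0 0 0;-0.011 -0.085 0.02 0 0;-0.011 -0.104 0.031 0 0;-0.011 -0.12 0.031 0 0;-0.011 -0.135 0.031 0 0' && python3 -m inch '0 -0.015 0 0 0;0 -0.03 0.0 0 0;0 -0.045 0.005 0 0;0 -0.055 0.012 0 0;0 -0.065 0.02 0 0'
```

```text
clock: 7.9
position: [0.5212, -0.081, 0.3011]
ee_rot: [-0.007, -3.14, -0.0]
force: [-0.1, 0.9, 0.1]
width: 0.006
gripper_force: 0.6
clock: 8.4
position: [0.5212, -0.1454, 0.2813]
ee_rot: [0.006, 3.141, 0.0]
force: [0.5, 1.2, -0.2]
width: 0.006
gripper_force: 0.5
```

```bash
python3 -m inch '0 -0.008 0 0 0;0 -0.016 0.004 0 0;0 -0.02 0.012 0 0;0 -0.02 0.02 0 0;0 -0.02 0.022 0 0' 
python3 - <<'E'
from h import *
np.set_printoptions(precision=3,suppress=True)
for cam in ("top","scene"):
    arm.get_image(cam)
    for d in arm.place_of(cam,"catch_knob")[:2]: print(cam,round(d["conf"],2),d["point"],atz(cam,d["point"],.075))
cv2.imwrite("pics/s2.png",cv2.resize(arm.get_image("scene")[120:320,120:380,::-1],None,fx=3,fy=3))
E
```

```text
clock: 8.9
position: [0.5207, -0.1649, 0.2586]
ee_rot: [-0.006, -3.14, -0.001]
force: [-0.0, -0.9, -0.1]
width: 0.006
gripper_force: 0.3
scene 0.77 [244.8, 212.8] [ 0.523 -0.188  0.075]
scene 0.61 [285.4, 179.7] [ 0.531 -0.327  0.075]
```

View pics/s2.png

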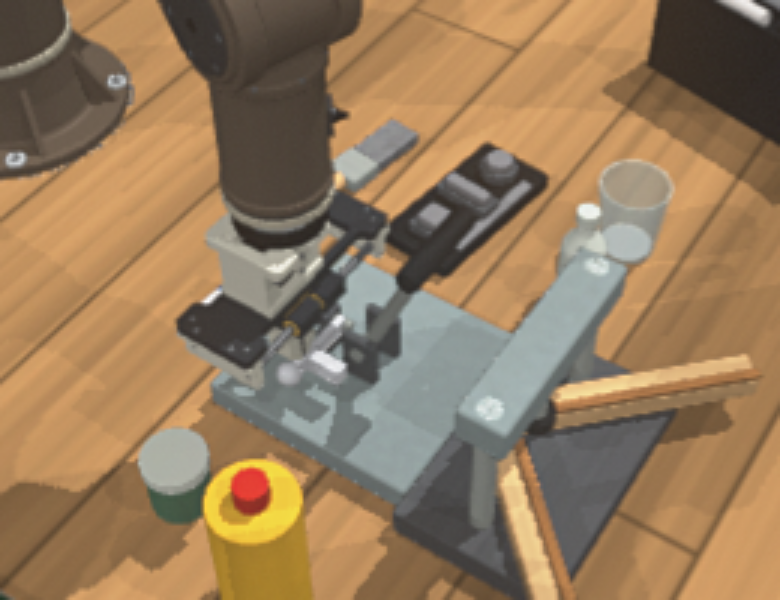

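The catch lies nearly flat, with its knob at crop pixel (288,372). I'll press down a little more to reach the stop.

```bash
python3 -m inch '0 0 0.004 0 0;0 0 0.007 0 0;0 0 0.007 0 0'
```

```text
clock: 9.45
position: [0.5216, -0.1651, 0.2557]
ee_rot: [0.006, 3.139, 0.0]
force: [-9.6, 2.5, 35.2]
width: 0.006
gripper_force: 18.0
```

```bash
python3 -m inch '0 0 -0.05 0 0;0 0 -0.1 0 0;0 0.01 -0.15 0 0;0 0.03 -0.19 0 0;0 0.06 -0.2 0 0.0918' && python3 - <<'E'
from h import *
s=arm.observe();print(s["joints"],s["position"])
E
```

```text
clock: 9.95
position: [0.5218, -0.1061, 0.4578]
ee_rot: [0.011, 3.134, -0.002]
force: [1.4, 1.5, -0.8]
width: 0.05
gripper_force: 0.0
[-0.00340126  0.23705416  0.12926939  1.7304352  -0.03242958  1.1680614
  1.69856695] [ 0.52176064 -0.1061463   0.45778665]
```

```bash
for i in 1 2; do :; done; python3 -m inch '0 0 0 -0.14 0.0918;0 0 0 -0.28 0.0918;0 0 0 -0.42 0.0918;0 0 0 -0.56 0.0918;0 0 0 -0.7 0.0918' && python3 -m inch '0 0 0 -0.14 0.0918;0 0 0 -0.28 0.0918;0 0 0 -0.42 0.0918;0 0 0 -0.56 0.0918;0 0 0 -0.7 0.0918' && python3 -m inch '0 0 0 -0.1 0.0918;0 0 0 -0.171 0.0918;0 0 0 -0.171 0.0918' && python3 - <<'E'
from h import *
np.set_printoptions(precision=3,suppress=True)
s=arm.observe();print(s["joints"],R.from_rotvec(s["ee_rot"]).as_matrix())
for n,z in dict(lever_grip=.217,catch_knob=.07).items():
  r={}
  for cam in ("wrist","top","scene"):
    arm.get_image(cam)
    for d in arm.place_of(cam,n)[:1]: r[cam]=ray(cam,d["point"]);print(n,cam,round(d["conf"],2),d["point"],atz(cam,d["point"],z))
E
```

```text
clock: 10.45
position: [0.5211, -0.105, 0.4526]
ee_rot: [-1.08, 2.95, 0.0]
force: [0.6, -1.0, -0.9]
width: 0.474
gripper_force: 0.0
clock: 10.95
position: [0.5223, -0.1028, 0.4459]
ee_rot: [1.827, -2.532, -0.011]
force: [0.3, 0.0, -1.5]
width: 0.912
gripper_force: 0.0
clock: 11.25
position: [0.5223, -0.1039, 0.446]
ee_rot: [2.038, -2.371, -0.017]
force: [-0.3, -0.6, -0.3]
width: 1.002
gripper_force: 0.0
[ 0.814  0.426 -0.994  1.673  0.37   1.266  2.731] [[-0.15  -0.988 -0.019]
 [-0.989  0.15  -0.001]
 [ 0.004  0.018 -1.   ]]
lever_grip wrist 0.74 [236.8, 100.6] [ 0.624 -0.105  0.217]
lever_grip top 0.7 [148.8, 296.4] [ 0.629 -0.103  0.217]
lever_grip scene 0.96 [202.2, 265.2] [ 0.624 -0.102  0.217]
catch_knob wrist 0.63 [89.0, 231.9] [ 0.527 -0.184  0.07 ]
catch_knob scene 0.5 [243.2, 213.7] [ 0.519 -0.179  0.07 ]
```

The roll went towards the limit of joint 7, so I'll turn it the other way.

```bash
python3 -m inch '0 0 0 0.14 0.0918;0 0 0 0.28 0.0918;0 0 0 0.42 0.0918;0 0 0 0.56 0.0918;0 0 0 0.7 0.0918' && python3 -m inch '0 0 0 0.14 0.0918;0 0 0 0.28 0.0918;0 0 0 0.42 0.0918;0 0 0 0.56 0.0918;0 0 0 0.7 0.0918' && python3 -m inch '0 0 0 0.14 0.0918;0 0 0 0.28 0.0918;0 0 0 0.42 0.0918;0 0 0 0.56 0.0918;0 0 0 0.7 0.0918' && python3 -m inch '0 0 0 0.14 0.0918;0 0 0 0.28 0.0918;0 0 0 0.42 0.0918;0 0 0 0.56 0.0918;0 0 0 0.7 0.0918' && python3 -m inch '0 0 0 0.14 0.0918;0 0 0 0.19 0.0918;0 0 0 0.19 0.0918' && python3 - <<'E'
from h import *
np.set_printoptions(precision=3,suppress=True)
s=arm.observe();print(s["joints"],R.from_rotvec(s["ee_rot"]).as_matrix())
E
```

```text
clock: 12.35
position: [0.5224, -0.1035, 0.4459]
ee_rot: [1.088, -2.925, -0.003]
force: [-0.7, 0.4, -0.3]
width: 0.997
gripper_force: 0.0
clock: 12.85
position: [0.5225, -0.1035, 0.4459]
ee_rot: [0.019, -3.121, 0.008]
force: [-0.4, 0.2, 0.8]
width: 1.0
gripper_force: 0.0
clock: 13.35
position: [0.5225, -0.1034, 0.4459]
ee_rot: [-1.053, -2.942, 0.018]
force: [-0.3, 0.4, 0.5]
width: 1.0
gripper_force: 0.0
clock: 13.85
position: [0.5224, -0.1034, 0.4459]
ee_rot: [-2.001, -2.406, 0.026]
force: [0.4, -0.1, -0.7]
width: 1.002
gripper_force: 0.0
clock: 14.15
position: [0.5225, -0.1033, 0.4459]
ee_rot: [-2.216, -2.212, 0.028]
force: [0.6, 0.6, 0.6]
width: 1.0
gripper_force: 0.0
[ 0.38   0.287 -0.367  1.705  0.116  1.19  -0.021] [[ 0.002  1.    -0.02 ]
 [ 1.    -0.002 -0.005]
 [-0.005 -0.02  -1.   ]]
```

```bash
python3 -m inch '0 0.04 0 0 0.0918;0.001 0.08 0 0 0.0918;0.001 0.104 0 0 0.0918;0.001 0.104 0 0 0.0918' && python3 - <<'E'
from h import *
np.set_printoptions(precision=3,suppress=True)
s=arm.observe();print(s["position"]);M=R.from_rotvec(s["ee_rot"]).as_matrix();print("grasp",s["position"]+.159*M[:,2])
for cam in ("wrist","scene","top"):
    arm.get_image(cam)
    for d in arm.place_of(cam,"lever_grip")[:1]: print(cam,round(d["conf"],2),d["point"],atz(cam,d["point"],.217))
snap("wrist","w3.png")
E
```

```text
clock: 14.55
position: [0.6287, -0.1023, 0.4425]
ee_rot: [-2.212, -2.215, 0.027]
force: [0.9, -0.3, 0.7]
width: 0.997
gripper_force: 0.0
[ 0.629 -0.102  0.443]
grasp [ 0.626 -0.103  0.284]
wrist 0.64 [216.5, 256.5] [ 0.621 -0.105  0.217]
scene 0.79 [202.1, 263.7] [ 0.621 -0.104  0.217]
top 0.7 [157.0, 181.2] [0.608 0.142 0.217]
```

View pics/w3.png

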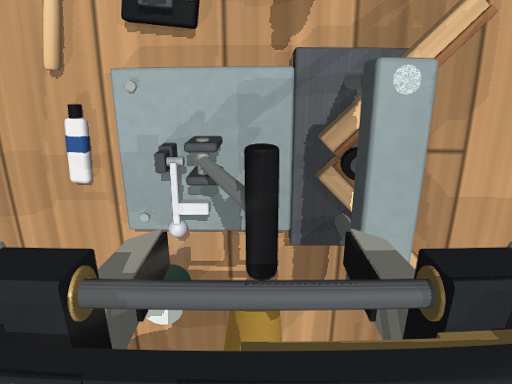

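The handle (column about 262) is centred between the open fingers, and the catch lies flat (knob at 178,228).

```bash
python3 -m inch '0 -0.001 0.03 0 0.0918;0 -0.002 0.055 0 0.0918;0 -0.003 0.066 0 0.0918;0 -0.003 0.066 0 0.0918;0 -0.003 0.066 0 0' 30 && python3 -m inch '0 0 0 0 0;0 0 0 0 0;0 0 0 0 0;0 0 0 0 0;0 0 0 0 0' 30&& python3 -m inch '0 0 0 0 0;0 0 0 0 0;0 0 0 0 0;0 0 0 0 0;0 0 0 0 0' 30
```

```text
clock: 15.4
position: [0.6223, -0.1031, 0.3789]
ee_rot: [-2.216, -2.213, 0.027]
force: [0.4, -0.7, -0.1]
width: 0.95
gripper_force: 0.0
clock: 15.9
position: [0.6221, -0.103, 0.378]
ee_rot: [-2.215, -2.213, 0.028]
force: [-0.2, -0.0, -0.5]
width: 0.526
gripper_force: 0.0
clock: 16.4
position: [0.623, -0.1029, 0.379]
ee_rot: [-2.217, -2.214, 0.024]
force: [4.9, -0.5, 6.0]
width: 0.249
gripper_force: 27.5
```

```bash
python3 -m inch '0 -0.0154 -0.0053 0 0;0 -0.0314 -0.0091 0 0;0 -0.0477 -0.0112 0 0;0 -0.0642 -0.0117 0 0;0 -0.0807 -0.0106 0 0' 40 && python3 -m inch '0 -0.0163 0.0028 0 0;0 -0.0323 0.0073 0 0;0 -0.0477 0.0132 0 0;0 -0.0615 0.02 0 0;0 -0.0615 0.02 0 0'
```

```text
clock: 16.9
position: [0.5434, -0.1026, 0.3925]
ee_rot: [-2.22, -2.218, 0.018]
force: [8.3, 0.8, 7.1]
width: 0.229
gripper_force: 40.0
clock: 17.4
position: [0.4827, -0.1024, 0.3753]
ee_rot: [2.222, 2.22, -0.013]
force: [7.9, 1.4, 17.1]
width: 0.24
gripper_force: 46.6
```

```bash
python3 -m inch '0 -0.001 0 0 0;0 -0.001 0 0 0;0 -0.001 0 0 0;0 -0.001 0 0 0;0 -0.001 0 0 0'; python3 - <<'E'
from h import *
np.set_printoptions(precision=3,suppress=True)
cv2.imwrite("pics/s4.png",cv2.resize(arm.get_image("scene")[120:320,120:380,::-1],None,fx=3,fy=3))
for n,z in (("lever_grip",.21),("catch_knob",.07)):
    for d in arm.place_of("scene",n)[:1]: print(n,round(d["conf"],2),atz("scene",d["point"],z))
E
```

```text
clock: 17.9
position: [0.4828, -0.1024, 0.3752]
ee_rot: [2.222, 2.221, -0.013]
force: [10.6, 0.5, 17.7]
width: 0.239
gripper_force: 46.5
lever_grip 0.68 [ 0.477 -0.105  0.21 ]
catch_knob 0.65 [ 0.521 -0.178  0.07 ]
```

View pics/s4.png

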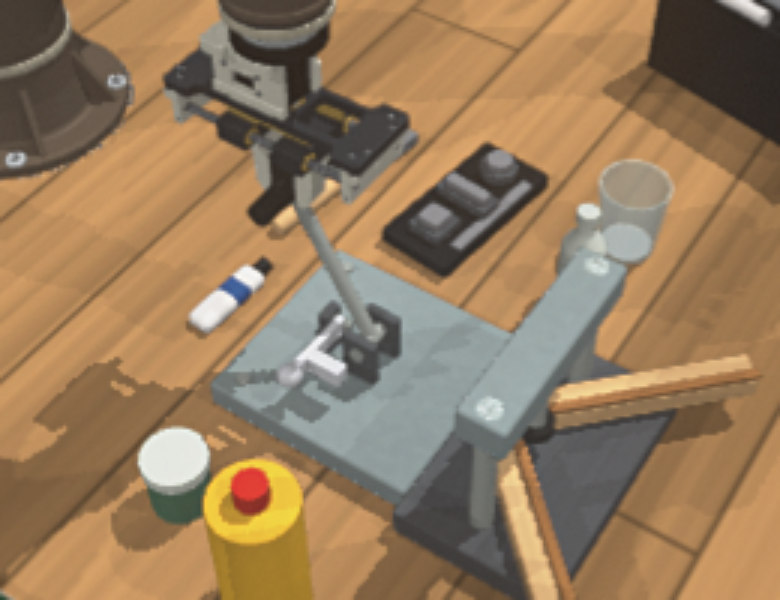

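The lever leans fully forward in the fingers (handle at crop pixel 270,200), the catch lies flat, and the keys are up. The bystanders are where they were.

```bash
python3 -c "
from cell import arm
print(arm.sign_off())"
```

```text
the job is handed in; nothing more can be done
None
```

I pressed the round, bar and square keys in that order and flipped the catch flat. The gripper now holds the lever pulled forward to its stop, and the job is handed in; `sign_off` returned no verdict.

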